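Preset the bench dispenser and make its dry stroke

TASK

Turn the three number wheels of the bench dispenser so that, read from left to right from the robot's side, they show 4, 7, 2, each digit uppermost and squarely between the red index marks. Only then press the orange plunger down through its soft first stop and all the way to the stiff second stop, hold it there for a moment, and let it come back up for an empty stroke. Leave the wheels on 4 7 2 and everything else on the bench where it is.

Things in the scene. Friction and masses are not known exactly. Their poses are not given: they have to be found in the camera images.
- dispenser: bench dispenser, fixed. Origin on the table under the middle wheel; z up, x away from the robot, y to the robot's left, plus yaw. White foot 220 mm in x, y -215 to +125 mm, 30 mm high; on it a grey housing, 150 x 192 mm, flat top 85 mm high, out of which stand the tops of three black ribbed wheels 56 mm apart in y. At y -160 mm a white column 68 mm across, 105 mm high, with the plunger; a spout and cup behind it
- axle_middle (a point): centre of the middle wheel on its level axle (along y), 68 mm above the table; fixed, axes as the dispenser's. Every wheel: black drum, radius 46 mm, 34 mm wide, with ten white faces 36 degrees apart bearing black seven-bar digits (the 0 face is yellow), upright as seen from the robot (digit tops away from it); the next higher digit lies one step nearer the robot
- axle_left (a point): centre of the left wheel, 56 mm to +y of the middle one, same height and axes. Ribs, alike on all wheels: ten straight ribs along y, midway between the digit faces, 6 mm thick, reaching to radius 66 mm (20 mm proud of the drum). With a digit squarely on top the nearest ribs stand 18 degrees before and behind the top. A fingertip in the gap behind a rib can push the wheel round
- axle_right (a point): centre of the right wheel, 56 mm to -y of the middle one, same height and axes. Beside and between the wheels run grey bars, 16 mm wide, 100 mm above the table, 100 mm long in x; across them at x = 0 lie red index marks, tops 105 mm above the table: the digit that is set lies uppermost, in line with them
- wheel_left (a joint): turn of the left wheel, rad: digit x 0.6283 with that digit squarely on top (0 to 5.655). Grows (higher digits) as the wheel's top is pushed away from the robot, along dispenser +x. End stops 0.2 rad below 0 and above 9: it cannot run from 9 round to 0. No clicks: friction (2 N at the rim) holds it where it is left, at the start often between digits. Must show 4 (2.513)
- wheel_middle (a joint): same wheel, same sense, scale, stops and friction as joint wheel_left: digit x 0.6283 with that digit squarely on top, growing as the top is pushed away from the robot. Must show 7 (4.398)
- wheel_right (a joint): same wheel, same sense, scale, stops and friction as joint wheel_left: digit x 0.6283 with that digit squarely on top, growing as the top is pushed away from the robot. Must show 2 (1.257)
- plunger_top (a point): centre of the flat top of the orange plunger cap (58 mm across, 15 mm thick); moves with it, 158 mm above the table when up, 135 mm when fully down
- plunger (a joint): how far the orange cap has gone down relative to the blue collar below it, m: 0 up (sprung), 0.015 at the soft first stop, where the cap meets the collar. Takes 2 N to start and 5 N at the first stop
- second_stop (a joint): how far the blue collar (42 mm across) has been driven down into the column by the cap, m: 0 at rest, 0.008 at the stiff second stop. Starts to move at 9 N, 15 N at the second stop; sprung, it returns when let go
- tube_rack: loose white tube rack with capped tubes, 70 x 200 mm, 93 mm high, left of the dispenser; origin under its centre. Leave alone
- reagent_bottle: loose amber bottle, 70 mm across, 140 mm high, beyond the dispenser; origin under its centre. Leave alone
- sample_jar: loose clear jar with red cap, 60 mm across, 75 mm high, right of the plunger; origin under its centre. Leave alone
- tip_box: loose blue box with clear lid, 87 x 122 mm, 65 mm high, beyond and right of the dispenser; origin under its centre. Leave alone
- mouse: loose black computer mouse, 100 x 60 mm, 30 mm high; origin under its centre. Leave alone
- scanner: loose grey hand scanner, 125 mm long, 35 mm high, lying flat; origin under its handle. Leave alone

How it is judged:
By the outcome, as a careful person would: the job done as asked, in the order asked, and still so for the second after the job is handed in, with the robot touching nothing.
It also fails if it takes over 72 s, if anything falls off the work surface, if the arm or the gripper's body presses on something with over 40 N, if the wrist force passes 120 N, or if a joint passes its speed limit or range.

ROBOT

A 6-joint arm with a two-finger parallel gripper is mounted at the origin on the work surface. World frame = base frame: x ahead of the robot, y to its left, z up, the work surface at z = 0. Lengths are in mm, angles in rad, forces in N, time in s.
With the tool pointing down it reaches from about 300 to 875 mm from the base axis. Payload 4.2 kg.
Tool frame: the origin (TCP) lies midway between the tips of the shut fingers; the grasp point (between the pads) lies 19 mm behind it; z points along the fingers, y is the direction in which the jaws open and shut (so a half turn about z gives the same grasp; the last joint's range is limited). The gripper opens to 85 mm and grips with 20 to 120 N. Pads are 22 mm wide; open, the fingers measure 114 mm over their backs; the gripper's body (76 mm by 85 mm) begins 54 mm behind the grasp point. The pads swing forward as they close: fully open they stand 13 mm farther back than shut.
Start: joints at [-1.179, 0.32, 1.565, -0, 1.257, -0.02], TCP at [230.154, -526.947, 209.538] pointing down, gripper open.
Joint ranges: [-3.11, 3.11], [-0.84, 2.01], [0.21, 2.61], [-1.34, 4.49], [0.05, 2.63], [-2.56, 2.56]. Speed limits (rad/s): [2.57, 2.57, 3.14, 3.14, 3.14, 3.14].

INTERFACE

Orientations are given as [roll, pitch, yaw] about the fixed x, y, z axes, in that order (R = Rz(yaw) Ry(pitch) Rx(roll)).
In Python, from rig import bot gives the robot as it stands.
- The arm moves only by the shell command python3 -m creep 'ROWS' [FORCE]. ROWS is JSON, a list of rows, each a list of 5 numbers: the shift along the tool's x, y, z in cm, then the turn about the tool's z in rad, then the opening, from 0 (shut) to 1 (fully open). In form: [[dx, dy, dz, roll, fingers], ...]. A call has 1 to 20 rows; each row shifts and turns the commanded pose from where the row before left it, along the tool's axes as they then stand; what a row does not reach is not made up. A row lasts 1/12 s, in which the tool goes at most 41.7 mm and 7.16 degrees, less where a joint would pass 70% of its speed; a pose out of reach is approached as far as the arm can. A call with a gripper value outside its range is refused whole. The fingers move at their own pace and stop on an object; FORCE is the grip in N (left out, the last holds). Time passes only in rows, so rows that do not move let the fingers close. It gives the time, the measured TCP pose, the force and the opening at its end, in the units of the state.
- bot.observe(): the state, without advancing time (a new reading comes with each control period).
- bot.get_image(name): name is "scene" or "side" or "wrist"; returns (picture, depth): 480x640x3 uint8, red, green, blue; 480x640 float32, mm along the optical axis (not along the pixel's ray), 0 where there is no reading.
- bot.camera_params(name): a dict with "K" (3x3 intrinsics, pixels), "pose" (4x4, takes a point from camera to world coordinates); the wrist camera has in their place "T_tool_cam" (4x4, takes a point from camera to tool coordinates, whose origin is the TCP and whose axes are the flange's). Camera axes: x right, y up, looking along -z (the intrinsics and any distortion apply to the point x, -y, -z); pixel columns grow to the right and rows downward; lengths in mm; the calibration is good to about 2 mm. A picture is of the moment at which its call begins: read the wrist's pose just before it. camera_params takes no time and is no camera call.
- bot.hand_in(): hands the job in, once; it reports no verdict.
The state is a dict: "t": time; "joint_positions": joint angles; "qvel": joint speeds; "tau": joint torques, N m; "eef_pos": TCP position; "orientation": TCP orientation; "contact_force": force on the tool from outside, world axes, zero at the start; "torque": the same for the moment, N m; "finger_gap": opening from 0.0 (shut) to 1.0 (fully open).
Only numpy, scipy, OpenCV 4.12 (cv2) and the standard library are available. Lean on these libraries where they do the work, as an engineer would, in place of code of your own. Each camera call takes 0.05 s, during which the arm holds its last target.

## Working session

There is one attempt and no reset: what is moved stays moved. The work goes in short steps, Python scripts to look and compute and a shell command to move; the robot and the scene stay as the last step left them, time stands still between calls to the robot, and variables do not carry over. Pictures are saved under pics/ and viewed, and the job is handed in when it is done.

```bash
ls; mkdir -p pics
python3 - <<'E'
from rig import bot
import cv2,json
s=bot.observe();print(s)
for n in("scene","side","wrist"):
    im,d=bot.get_image(n);cv2.imwrite(f"pics/{n}0.png",im[:,:,::-1]);import numpy as np;np.save(f"pics/{n}0.npy",d)
    p=bot.camera_params(n);print(n,{k:np.round(v,3).tolist() if not isinstance(v,str) else v for k,v in p.items()})
E
```

```text
pics
{'t': 0.0, 'joint_positions': array([-1.17898042e+00,  3.20289899e-01,  1.56569093e+00, -3.56049893e-06,
        1.25740024e+00, -2.00112570e-02]), 'qvel': array([ 1.87983408e-03, -4.04232185e-04, -1.67628744e-05,  5.22579666e-04,
       -1.24551612e-03, -2.32658586e-04]), 'tau': array([-1.92769869e-03, -4.15530038e+01, -2.34166574e+01, -3.37587221e-05,
        8.28802586e-03, -4.15014327e-06]), 'eef_pos': array([ 229.95735009, -526.44375841,  208.6788286 ]), 'orientation': array([-3.13980454e+00, -3.24014597e-05,  4.11828240e-01]), 'contact_force': array([ 0.63773241, -0.17120109, -0.51780475]), 'torque': array([-0.02740019, -0.01125781, -0.04294675]), 'finger_gap': 1.0019066607326164}
scene {'K': [[451.118, 0.0, 320.06], [0.0, 451.118, 247.137], [0.0, 0.0, 1.0]], 'pose': [[-0.313, -0.764, 0.565, 1139.447], [0.95, -0.249, 0.189, 244.89], [-0.003, 0.596, 0.803, 983.816], [0.0, 0.0, 0.0, 1.0]]}
side {'K': [[546.612, 0.0, 328.786], [0.0, 546.612, 242.322], [0.0, 0.0, 1.0]], 'pose': [[-0.735, 0.419, -0.533, -161.581], [-0.678, -0.466, 0.569, 789.618], [-0.01, 0.779, 0.627, 959.472], [0.0, 0.0, 0.0, 1.0]]}
wrist {'K': [[380.35, 0.0, 326.437], [0.0, 380.35, 242.059], [0.0, 0.0, 1.0]], 'T_tool_cam': [[-0.001, 0.959, 0.284, 72.862], [1.0, 0.001, -0.0, -1.079], [-0.0, 0.284, -0.959, -164.198], [0.0, 0.0, 0.0, 1.0]]}
```

View pics/scene0.png

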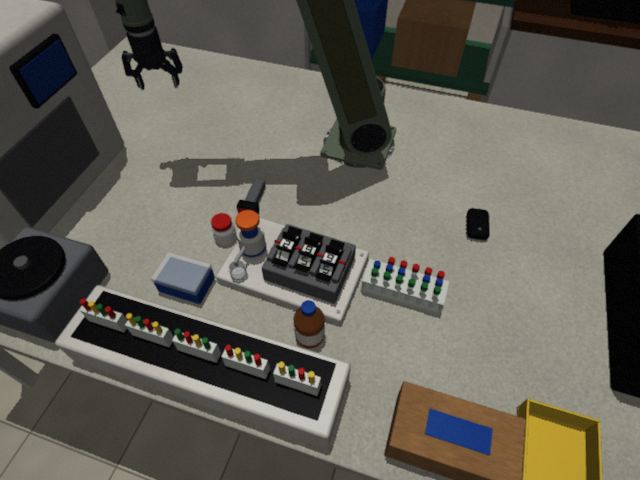

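View pics/side0.png

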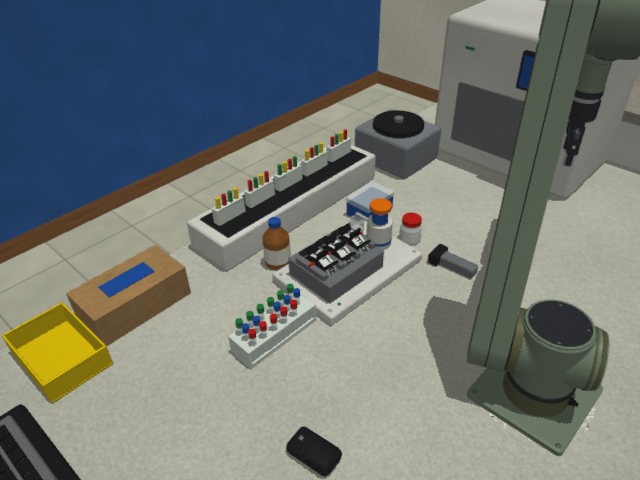

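View pics/wrist0.png

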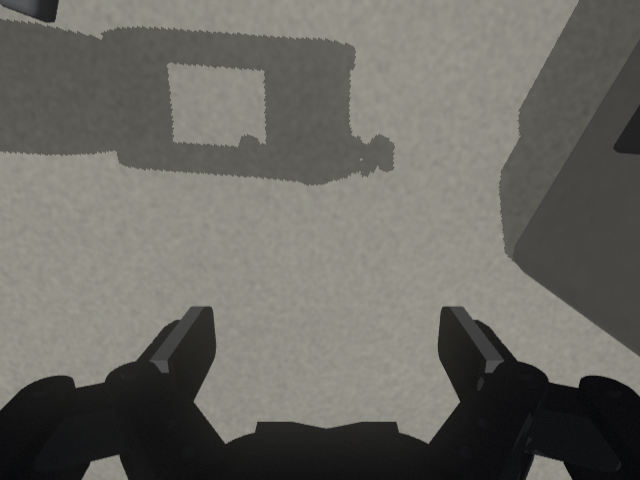

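The scene picture shows the dispenser: orange cap at about (247,220), wheels at (285–330,245–265). The jar is at (222,230), the bottle at (309,325) and the rack at (405,282). The side view agrees, and the wrist view shows only bare table. Next I measure the coarse positions.

```bash
cat > h.py <<'E'
import numpy as np,cv2
from scipy.spatial.transform import Rotation as R
def cloud(d,K,P):
    v,u=np.mgrid[0:480,0:640]
    p=np.stack([(u-K[0,2])*d/K[0,0],-(v-K[1,2])*d/K[1,1],-d],-1)
    return p@P[:3,:3].T+P[:3,3]
def toolpose(s):
    T=np.eye(4);T[:3,:3]=R.from_euler('xyz',s['orientation']).as_matrix();T[:3,3]=s['eef_pos'];return T
E
python3 - <<'E'
from h import *
from rig import bot
for n in("scene","side"):
    p=bot.camera_params(n);im=cv2.imread(f"pics/{n}0.png");d=np.load(f"pics/{n}0.npy")
    c=cloud(d,p["K"],p["pose"]);hsv=cv2.cvtColor(im,cv2.COLOR_BGR2HSV)
    H,S,V=cv2.split(hsv)
    m=(H>5)&(H<14)&(S>200)&(V>120)&(c[...,2]>120)&(c[...,2]<180)
    q=c[m];top=q[q[:,2]>150];print(n,"cap",m.sum(),top.min(0),top.max(0),(top.min(0)+top.max(0))/2)
    # white foot top
    w=(S<40)&(V>120)&(abs(c[...,2]-30)<4)&(np.hypot(c[...,0]-450,c[...,1]+100)<350)
    q=c[w];print(w.sum(),cv2.minAreaRect(q[:,:2].astype(np.float32)),q[:,2].mean())
    g=(abs(c[...,2]-85)<4)&(S<60)&(V<100)&(np.hypot(c[...,0]-450,c[...,1]+100)<350);q=c[g];print(g.sum(),cv2.minAreaRect(q[:,:2].astype(np.float32)),q[:,2].mean())
E
```

```text
scene cap 312 [ 503.62764045 -170.35363282  153.16000665] [ 559.38098975 -116.4966082   161.20656272] [ 531.5043151  -143.42512051  157.18328469]
2489 ((537.4664916992188, -40.45408630371094), (361.8975524902344, 218.68760681152344), 86.5947494506836) 29.113878258580655
1154 ((502.804931640625, 45.740142822265625), (343.91546630859375, 670.4554443359375), 65.03829956054688) 84.25270575814592
side cap 50 [ 500.05851929 -166.29394159  150.17889923] [ 553.81096431 -111.47184063  160.07068368] [ 526.9347418  -138.88289111  155.12479145]
2372 ((587.677001953125, -47.63250732421875), (511.6749572753906, 398.4010925292969), 74.36186218261719) 29.436263216519798
331 ((628.21533203125, -18.870361328125), (252.8865203857422, 354.3573913574219), 82.50761413574219) 84.57339551913468
```

```bash
python3 -m creep '[[0,0,-2,0.103,0],[0,0,-2,0.103,0],[0,0,-2,0.103,0],[0,0,-2,0.103,0],[1.5,-3.3,0,0,0],[1.5,-3.3,0,0,0],[1.5,-3.3,0,0,0],[1.5,-3.3,0,0,0],[1.5,-3.3,0,0,0],[1.5,-3.3,0,0,0],[1.5,-3.3,0,0,0],[1.5,-3.3,0,0,0],[1.5,-3.3,0,0,0],[1.5,-3.3,0,0,0],[1.5,-3.3,0,0,0],[1.5,-3.3,0,0,0],[1.5,-3.3,0,0,0],[1.5,-3.3,0,0,0],[1.5,-3.3,0,0,0],[0,0,0,0,0]]'
python3 - <<'E'
from h import *
from rig import bot
s=bot.observe();print(s)
im,d=bot.get_image("wrist");cv2.imwrite("pics/w1.png",im[:,:,::-1]);np.savez("pics/w1.npz",d=d,T=toolpose(s),im=im)
E
```

```text
t: 1.82
eef_pos: [457.1, -26.9, 289.1]
orientation: [-3.139, -0.001, 0.006]
contact_force: [0.3, 0.6, 0.1]
finger_gap: 0.004
{'t': 1.8167, 'joint_positions': array([-0.08631537,  0.08815235,  1.6655669 ,  0.00316195,  1.38744291,
        1.47790908]), 'qvel': array([-0.08360326, -0.02128926,  0.030004  , -0.08331514,  0.02799331,
       -0.08556175]), 'tau': array([ 1.41919613e+00, -2.95845491e+01, -2.44555914e+01,  3.10528642e-01,
       -1.08393148e-02,  4.69272472e-01]), 'eef_pos': array([457.08516908, -26.9474717 , 289.07002894]), 'orientation': array([-3.13853670e+00, -7.16135943e-04,  5.99494495e-03]), 'contact_force': array([0.30578555, 0.56979203, 0.07668504]), 'torque': array([-0.00628527,  0.03848184, -0.00445191]), 'finger_gap': 0.00426148222124418}
```

View pics/w1.png

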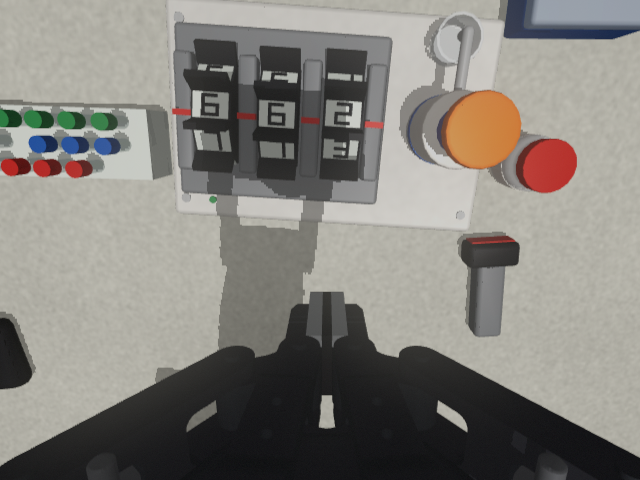

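The wrist view shows the wheels at about 6 (210,105), 6 (277,115) and 2 (344,115). The red marks run along (182,111)–(374,125), the cap is at (482,129), and the shut fingers are at (327,310). Now I fit the pose and the wheel angles.

```bash
cat > meas.py <<'E'
from h import *
def wc(f):
    from rig import bot
    z=np.load(f);p=bot.camera_params("wrist")
    return cloud(z['d'],p["K"],z['T']@p["T_tool_cam"]),z['im'],z['d']
def pose(c,im,d):
    hsv=cv2.cvtColor(im,cv2.COLOR_RGB2HSV);H,S,V=cv2.split(hsv);ok=d>0
    cap=ok&(H>5)&(H<16)&(S>170)&(c[...,2]>148)&(c[...,2]<172)
    (cc,r)=cv2.minEnclosingCircle(c[cap][:,:2].astype(np.float32))
    red=ok&((H<5)|(H>174))&(S>120)&(V>80)&(abs(c[...,2]-105)<8)
    q=c[red];q=q[np.hypot(q[:,0]-cc[0],q[:,1]-cc[1]-160)<130]
    a=np.polyfit(q[:,1],q[:,0],1)
    for _ in range(3):
        rr=q[:,0]-np.polyval(a,q[:,1]);k=abs(rr)<4;a=np.polyfit(q[k,1],q[k,0],1)
    # x = a0*y + a1 ; dispenser y-axis dir = (-sin yaw, cos yaw)
    yaw=-np.arctan(a[0])
    ex=np.array([np.cos(yaw),np.sin(yaw)]);ey=np.array([-np.sin(yaw),np.cos(yaw)])
    off=ex@np.array([a[1],0])
    ycap=ey@np.array(cc)
    O=ex*off+ey*(ycap+160)
    print("cap",cc,r,np.median(c[cap][:,2]),"red z",np.median(q[:,2]),"yaw",yaw,"capx_d",ex@np.array(cc)-off,"O",O,'red y_d',(q[k,:2]@ey).min()-ycap-160,(q[k,:2]@ey).max()-ycap-160)
    return O,yaw
def local(c,O,yaw):
    ex=np.array([np.cos(yaw),np.sin(yaw)]);ey=np.array([-np.sin(yaw),np.cos(yaw)])
    q=c[...,:2]-O
    return np.stack([q@ex,q@ey,c[...,2]],-1)
E
python3 - <<'E'
from meas import *
c,im,d=wc("pics/w1.npz");O,yaw=pose(c,im,d)
l=local(c,O,yaw)
foot=(d>0)&(abs(l[...,2]-31)<4)&(abs(l[...,0])<130)&(l[...,1]>-240)&(l[...,1]<140)
hs=(d>0)&(abs(l[...,2]-85)<4)&(abs(l[...,0])<100)&(abs(l[...,1])<110)
for n,m in(("foot",foot),("hous",hs)):
    q=l[m];print(n,np.percentile(q,[.5,99.5],axis=0).round(1),np.median(q[:,2]),cv2.minAreaRect(q[:,:2].astype(np.float32)))
# wheel tops profile
for n,y in(("L",56),("M",0),("R",-56)):
    m=(d>0)&(abs(l[...,1]-y)<14)&(abs(l[...,0])<60)&(l[...,2]>85)
    q=l[m];r=np.hypot(q[:,0],q[:,2]-68);a=np.degrees(np.arctan2(q[:,0],q[:,2]-68))
    print(n,"rim r",np.percentile(r,[5,50,99]).round(1))
    h,_=np.histogram(a[r>60],np.arange(-60,61,3));print(h)
    print(np.percentile(l[(d>0)&(abs(l[...,1]-y)<30)&(l[...,2]>118)&(abs(l[...,0])<70)][:,1],[1,99]).round(1))
E
```

```text
cap (529.5042114257812, -142.0074920654297) 27.72096824645996 157.8413923639404 red z 104.93995204139793 yaw -0.05900455561632395 capx_d -0.1909540230926723 O [539.13008495  17.70280511] red y_d -91.51248770572931 91.85076825328991
foot [[-123.6 -232.9   27.4]
 [ 108.   137.1   34.6]] 29.88889432859571 ((-1.5434494018554688, -50.29698181152344), (379.2259216308594, 256.7318115234375), 89.98714447021484)
hous [[-74.7 -95.4  81.6]
 [ 74.1  93.9  87.9]] 84.83231762317172 ((-0.35955047607421875, -0.1271209716796875), (149.83639526367188, 191.70730590820312), 0.021709848195314407)
L rim r [46.7 52.  67. ]
[  0   0   0   8  79 220   7   0   0   0   0   0   0   0   0  19 151 139
   0   0   0   0   0   0   0   0   0 151 154  86   0   0   0   0   0   0
   0   0   0 182]
[38.8 72.6]
M rim r [46.5 51.8 66.9]
[  0   1  48 145 107   0   0   0   0   0   0   0   0   0 111 172  45   0
   0   0   0   0   0   0   0   3 231 138   4   0   0   0   0   0   0   0
   0  33 249  56]
[-29.8  15.3]
R rim r [ 46.7  57.5 343.5]
[   0    0    0   12   74  226    1    0    0    0    0    0    0    0
    0   23 1267  126    0    0    0    0    0    0    0    0    0  167
  142   79    0    0    0    0    0    0    0    0    0  185]
[-85.2 -29.5]
```

```bash
cat >> meas.py <<'E'
def wheels(l,d):
    out={}
    for n,y in(("L",56),("M",0),("R",-56)):
        m=(d>0)&(abs(l[...,1]-y)<13)&(abs(l[...,0])<62)&(l[...,2]>85)&(l[...,2]<140)
        q=l[m];r=np.hypot(q[:,0],q[:,2]-68);a=np.degrees(np.arctan2(q[:,0],q[:,2]-68))
        # tip of ribs: best phase by counting, faces at r<49 must be out
        t=a[(r>64.3)&(r<67.5)&(a>-50)&(a<50)];ph=np.exp(1j*np.radians(t*10)).mean()
        pr=[]
        for k in range(-3,4):
            c0=np.degrees(np.angle(ph))/10+36*k
            s=t[abs(t-c0)<6]
            if len(s)>20: pr.append((round((np.percentile(s,4)+np.percentile(s,96))/2,1),round(np.ptp(np.percentile(s,[4,96])),1)))
        out[n]=pr
        print(n,"ribs(deg,width)",pr)
    return out
E
python3 - <<'E'
from meas import *
c,im,d=wc("pics/w1.npz");O,yaw=pose(c,im,d);wheels(local(c,O,yaw),d)
cv2.imwrite("pics/w1z.png",cv2.resize(im[20:210,160:400,::-1],None,fx=3.1,fy=3.1,interpolation=cv2.INTER_CUBIC))
E
```

```text
cap (529.5042114257812, -142.0074920654297) 27.72096824645996 157.8413923639404 red z 104.93995204139793 yaw -0.05900455561632395 capx_d -0.1909540230926723 O [539.13008495  17.70280511] red y_d -91.51248770572931 91.85076825328991
L ribs(deg,width) [(np.float64(-45.4), np.float64(5.8)), (np.float64(-9.7), np.float64(5.0)), (np.float64(25.9), np.float64(5.5))]
M ribs(deg,width) [(np.float64(-48.4), np.float64(2.5)), (np.float64(-14.6), np.float64(5.2)), (np.float64(21.1), np.float64(5.2))]
R ribs(deg,width) [(np.float64(-45.4), np.float64(5.7)), (np.float64(-9.8), np.float64(4.9)), (np.float64(25.8), np.float64(5.4))]
```

View pics/w1z.png

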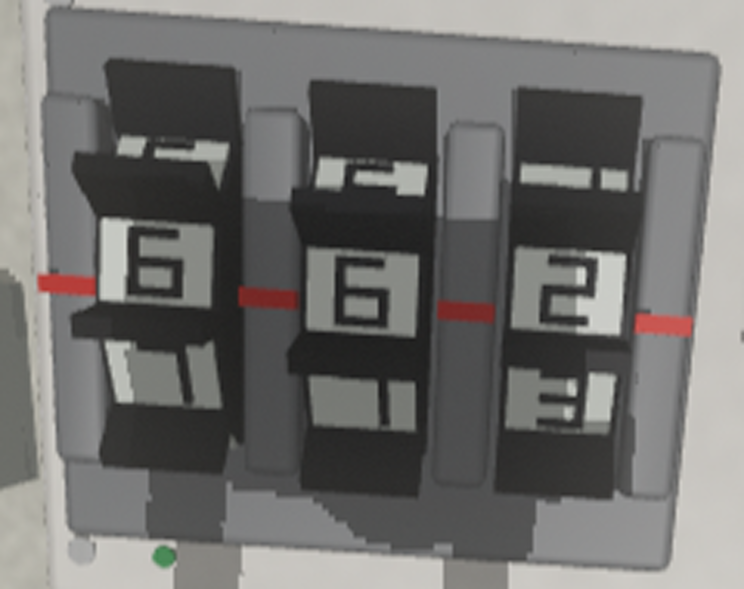

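Starting angles: left 6 + 8.2°, middle 6 + 3.2°, right 2 + 8.2°. The turns needed are −80.2°, +32.8° and −8.2°. I start by aligning the tool yaw with the dispenser.

```bash
cat > st.py <<'E'
from h import *
from rig import bot
O=np.array([539.13,17.70]);yaw=-0.059
s=bot.observe();q=s['eef_pos'][:2]-O;c,n=np.cos(yaw),np.sin(yaw)
print("t",round(s['t'],2),"local",round(c*q[0]+n*q[1],2),round(-n*q[0]+c*q[1],2),"z",round(s['eef_pos'][2],2),"rpy-yawerr",np.round(s['orientation']-[np.pi,0,yaw],4),"F",np.round(s['contact_force'],2))
E
python3 -m creep '[[0,0,0,0.065,0],[0,0,0,0,0]]'; python3 st.py
```

```text
t: 2.03
eef_pos: [454.8, -32.5, 289.3]
orientation: [3.141, 0.001, -0.066]
contact_force: [-1.0, 0.1, -0.6]
finger_gap: -0.001
t 2.03 local -81.24 -55.12 z 289.25 rpy-yawerr [-0.0007  0.0009 -0.0072] F [-0.97  0.14 -0.57]
```

```bash
python3 -m creep '[[1.5,0,2.4,-0.006,0],[1.5,0,2.4,0,0],[1.5,0.05,2.4,0,0],[1.5,0.05,2.4,0,0],[1.5,0,2.4,0,0],[1.4,0,2.2,0,0],[0,0,0,0,0],[0,0,0,0,0]]'; python3 st.py
python3 - <<'E'
from h import *
from rig import bot
s=bot.observe()
im,d=bot.get_image("wrist");cv2.imwrite("pics/w2.png",im[:,:,::-1]);np.savez("pics/w2.npz",d=d,T=toolpose(s),im=im)
E
python3 st.py
```

```text
t: 2.7
eef_pos: [543.0, -39.5, 146.4]
orientation: [3.141, 0.004, -0.06]
contact_force: [0.4, -0.3, 1.5]
finger_gap: -0.002
t 2.7 local 7.28 -56.84 z 146.38 rpy-yawerr [-0.0002  0.0036 -0.0008] F [ 0.4  -0.25  1.46]
t 2.75 local 7.78 -56.63 z 147.76 rpy-yawerr [-0.0003  0.0008 -0.0007] F [ 0.51 -0.19  0.39]
```

View pics/w2.png

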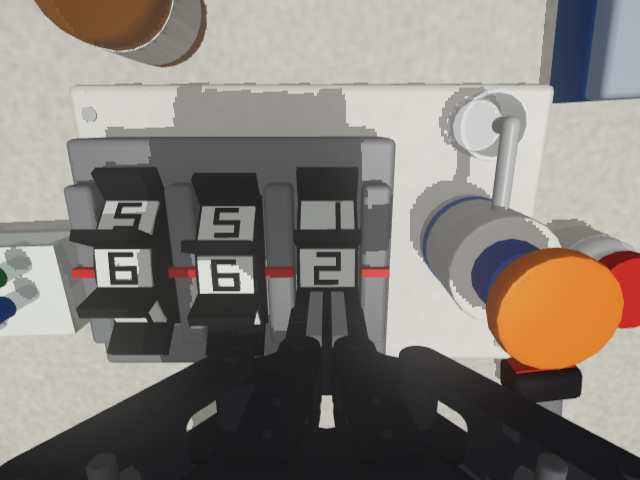

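The tips stand above the right wheel, with their front edge at about (327,292). The digits read 6 6 2. I check the tip geometry against the depth.

Run:
```python
from meas import *
from rig import bot
c,im,d=wc("pics/w2.npz");O,yaw=pose(c,im,d);wheels(local(c,np.array([539.13,17.7]),-.059),d)
T=np.load("pics/w2.npz")['T'];t=(c-T[:3,3])@T[:3,:3]
m=(d>0)&(t[...,2]>-25)&(abs(t[...,1])<30)&(abs(t[...,0])<30)&(t[...,2]<8)
q=t[m]
for a in range(-25,8,4):
    k=(q[:,2]>=a)&(q[:,2]<a+4)
    if k.sum():print(a,k.sum(),np.percentile(q[k],[1,99],axis=0).round(1).tolist())
```

```text
cap (529.62353515625, -141.0633544921875) 29.193090438842773 157.58223699191132 red z 104.5354218975265 yaw -0.05870834938777484 capx_d -0.5831796575420185 O [539.59365097  18.62677322] red y_d -92.21522038749453 91.1986873496619
L ribs(deg,width) [(np.float64(-44.6), np.float64(4.5)), (np.float64(-9.6), np.float64(5.5)), (np.float64(26.1), np.float64(4.9))]
M ribs(deg,width) [(np.float64(-14.6), np.float64(5.7)), (np.float64(21.2), np.float64(4.8))]
R ribs(deg,width) [(np.float64(25.9), np.float64(4.9))]
-25 6 [[10.3, -7.6, -25.0], [10.5, -0.3, -24.6]]
```

```bash
python3 -m creep '[[0,0,0.9,0,0],[0,0,0.9,0,0],[0,0,0.9,0,0],[0,0,0,0,0]]'; python3 st.py; python3 -m creep '[[-0.25,0,0,0,0],[-0.25,0,0,0,0],[-0.25,0,0,0,0],[-0.15,0,0,0,0],[0,0,0,0,0],[0,0,0,0,0]]'; python3 st.py
```

```text
t: 3.08
eef_pos: [542.3, -38.3, 118.9]
orientation: [3.142, 0.003, -0.059]
contact_force: [-1.1, -0.3, -0.5]
finger_gap: 0.003
t 3.08 local 6.5 -55.69 z 118.89 rpy-yawerr [-0.      0.0033 -0.0001] F [-1.14 -0.29 -0.48]
t: 3.58
eef_pos: [535.2, -37.8, 120.8]
orientation: [3.141, -0.001, -0.059]
contact_force: [0.1, -0.0, -0.6]
finger_gap: -0.001
t 3.58 local -0.69 -55.65 z 120.81 rpy-yawerr [-0.0001 -0.0008 -0.0001] F [ 0.12 -0.01 -0.59]
```

```bash
cat > look.py <<'E'
import sys
from meas import *
from rig import bot
n=sys.argv[1];s=bot.observe();im,d=bot.get_image("wrist")
cv2.imwrite(f"pics/{n}.png",im[:,:,::-1]);np.savez(f"pics/{n}.npz",d=d,T=toolpose(s),im=im)
c,im,d=wc(f"pics/{n}.npz")
try: O,y=pose(c,im,d)
except Exception as e: print(e);O,y=np.array([539.13,17.7]),-.059
# re-reference to the red line seen in the same image
hsv=cv2.cvtColor(im,cv2.COLOR_RGB2HSV);H,S,V=cv2.split(hsv)
l=local(c,np.array([539.3,18.0]),-.059)
red=(d>0)&((H<5)|(H>174))&(S>120)&(V>80)&(abs(l[...,2]-105)<8)&(abs(l[...,0])<12)&(abs(l[...,1])<95)
dx=np.median(l[red][:,0]);dz=np.median(l[red][:,2])-105;print("red dx",round(dx,2),"dz",round(dz,2))
l=l-[dx,0,dz]
wheels(l,d)
E
python3 look.py w3;python3 st.py
```

```text
cap (529.8423461914062, -140.3871612548828) 28.947946548461914 157.53205151540672 red z 104.54790317755436 yaw -0.05963247438051091 capx_d -0.27885782617011046 O [539.65625046  19.31182135] red y_d -93.0657796839144 90.48056144194982
red dx 0.51 dz -0.45
L ribs(deg,width) [(np.float64(-44.8), np.float64(4.8)), (np.float64(-10.1), np.float64(5.6)), (np.float64(25.6), np.float64(5.2))]
M ribs(deg,width) [(np.float64(-14.9), np.float64(5.5)), (np.float64(20.8), np.float64(4.9))]
R ribs(deg,width) [(np.float64(25.3), np.float64(4.9))]
t 3.63 local -0.64 -55.63 z 120.75 rpy-yawerr [-0.0001 -0.0006 -0.0001] F [-0.67 -0.53  0.21]
```

```bash
python3 -m creep '[[-0.2,0,0,0,0],[-0.2,0,0,0,0],[0,0,0,0,0]]'; python3 st.py; python3 look.py w4
```

```text
t: 3.88
eef_pos: [530.5, -37.5, 120.4]
orientation: [3.142, 0.001, -0.059]
contact_force: [0.3, 0.6, 0.3]
finger_gap: 0.003
t 3.88 local -5.31 -55.65 z 120.43 rpy-yawerr [-0.0001  0.0006 -0.0002] F [0.33 0.6  0.28]
cap (529.7787475585938, -140.35968017578125) 28.98749351501465 157.51985766507028 red z 104.52746779209714 yaw -0.058188991363337744 capx_d -0.49551161323859105 O [539.57840601  19.3407025 ] red y_d -93.14721973767095 90.93542051033626
red dx 0.46 dz -0.47
L ribs(deg,width) [(np.float64(-45.1), np.float64(5.4)), (np.float64(-10.0), np.float64(5.4)), (np.float64(25.6), np.float64(5.1))]
M ribs(deg,width) [(np.float64(-14.8), np.float64(5.3)), (np.float64(20.6), np.float64(5.1))]
R ribs(deg,width) [(np.float64(25.5), np.float64(5.2))]
```

View pics/w4.png

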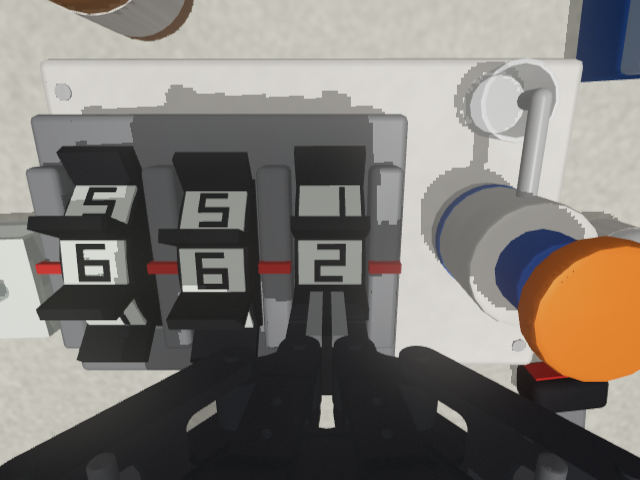

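```bash
python3 - <<'E'
from meas import *
c,im,d=wc("pics/w4.npz");T=np.load("pics/w4.npz")['T'];t=(c-T[:3,3])@T[:3,:3]
for v in range(284,350,4):
    print(v,[(t[v,u].round(1).tolist()) for u in (300,317,340)])
print([ (u,t[296,u].round(0).tolist(),im[296,u].tolist()) for u in range(285,372,5)])
E
python3 - <<'E'
import cv2
im=cv2.imread('pics/w4.png');cv2.imwrite('pics/w4z.png',cv2.resize(im[200:370,250:420],None,fx=3.5,fy=3.5,interpolation=cv2.INTER_CUBIC))
E
```

```text
284 [[2.1, -13.8, 3.1], [1.4, -5.8, 4.9], [1.5, 5.2, 4.4]]
288 [[-0.1, -13.9, 3.5], [-0.2, -5.8, 3.7], [-0.3, 5.2, 4.0]]
292 [[-0.8, -13.7, 0.5], [10.8, -5.0, -25.7], [10.2, 4.2, -24.4]]
296 [[-1.0, -13.4, -3.6], [10.9, -4.9, -29.6], [10.8, 4.0, -29.5]]
300 [[-2.1, -13.3, -5.6], [11.4, -4.7, -34.3], [10.8, 3.9, -33.0]]
304 [[7.3, -11.5, -29.1], [11.4, -4.7, -37.7], [11.0, 3.7, -36.9]]
308 [[6.7, -11.4, -31.4], [10.7, -4.6, -39.6], [10.9, 3.6, -39.9]]
312 [[7.4, -11.0, -36.3], [11.2, -4.5, -43.7], [11.0, 3.5, -43.2]]
316 [[6.7, -10.9, -38.1], [10.9, -4.5, -46.1], [10.7, 3.5, -45.7]]
320 [[6.8, -10.7, -41.2], [11.2, -4.4, -49.5], [10.8, 3.3, -48.8]]
324 [[7.2, -10.5, -44.9], [11.3, -4.3, -52.3], [10.4, 3.3, -50.7]]
328 [[7.0, -10.3, -47.3], [11.1, -4.3, -54.7], [10.4, 3.2, -53.4]]
332 [[7.1, -10.1, -50.2], [10.6, -4.2, -56.3], [11.1, 3.1, -57.3]]
336 [[12.0, -9.3, -61.2], [10.6, -4.2, -58.8], [10.7, 3.0, -58.9]]
340 [[13.7, -8.9, -66.3], [9.4, -4.2, -59.2], [11.7, 2.9, -63.0]]
344 [[13.3, -8.8, -67.8], [12.0, -4.0, -65.7], [11.4, 2.8, -64.8]]
348 [[12.7, -8.7, -68.9], [11.8, -3.9, -67.5], [12.2, 2.7, -68.1]]
[(285, [-12.0, -23.0, 20.0], [85, 85, 86]), (290, [-13.0, -21.0, 22.0], [77, 77, 78]), (295, [-2.0, -16.0, -3.0], [34, 33, 33]), (300, [-1.0, -13.0, -4.0], [35, 34, 34]), (305, [-1.0, -11.0, -3.0], [37, 36, 36]), (310, [11.0, -8.0, -30.0], [91, 92, 92]), (315, [11.0, -6.0, -30.0], [91, 91, 92]), (320, [11.0, -4.0, -31.0], [91, 93, 92]), (325, [11.0, -2.0, -29.0], [40, 40, 40]), (330, [11.0, 0.0, -29.0], [42, 42, 43]), (335, [11.0, 2.0, -29.0], [92, 93, 93]), (340, [11.0, 4.0, -29.0], [92, 93, 93]), (345, [-1.0, 7.0, -3.0], [43, 42, 43]), (350, [-2.0, 10.0, -3.0], [45, 44, 43]), (355, [-1.0, 12.0, -3.0], [46, 45, 46]), (360, [-2.0, 14.0, -2.0], [49, 49, 48]), (365, [-2.0, 17.0, -2.0], [52, 50, 50]), (370, [-13.0, 22.0, 22.0], [120, 120, 122])]
```

View pics/w4z.png

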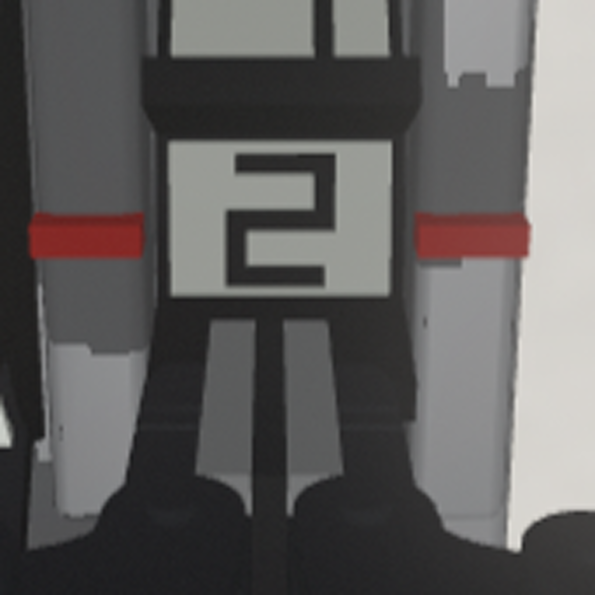

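Run:
```python
from h import *
from rig import bot
ims=[]
for n in("scene","side"):
    im,d=bot.get_image(n);np.savez(f"pics/{n}5.npz",im=im,d=d)
    p=bot.camera_params(n);P=np.linalg.inv(p["pose"]);s=bot.observe()
    def proj(X):
        q=P[:3,:3]@X+P[:3,3];return p["K"][0,2]+p["K"][0,0]*q[0]/-q[2],p["K"][1,2]-p["K"][1,1]*q[1]/-q[2]
    u,v=proj(s['eef_pos']);u2,v2=proj(s['eef_pos']+[0,0,25]);print(n,u,v,u2,v2)
    x0,y0=int(u)-40,int(v)-45
    z=cv2.resize(im[y0:y0+80,x0:x0+80],None,fx=5,fy=5,interpolation=cv2.INTER_CUBIC)[:,:,::-1].copy()
    for a,b,col in((u,v,(255,0,255)),(u2,v2,(0,255,0))): cv2.circle(z,(int((a-x0+.5)*5),int((b-y0+.5)*5)),3,col,-1)
    ims.append(z)
cv2.imwrite("pics/s5.png",np.hstack(ims))
```

```text
scene 288.88526909502343 238.56603316943782 288.26656057470274 232.129039297727
side 352.7787712246771 233.53426467411143 352.95418308330323 225.5415182380155
```

View pics/s5.png

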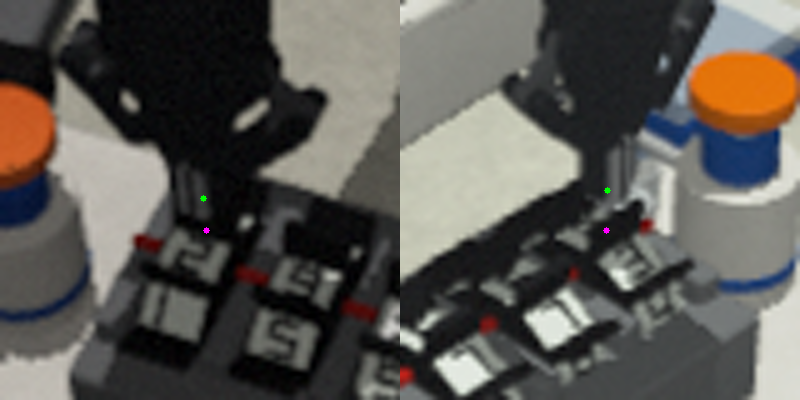

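```bash
python3 -m creep '[[-0.2,0,0,0,0],[-0.2,0,0,0,0],[0,0,0,0,0],[0,0,0,0,0]]'; python3 st.py; python3 look.py w6|tail -1
```

```text
t: 4.37
eef_pos: [526.9, -37.3, 120.5]
orientation: [3.142, -0.0, -0.059]
contact_force: [-0.4, -0.2, 0.2]
finger_gap: 0.0
t 4.37 local -8.94 -55.67 z 120.52 rpy-yawerr [-0.0001 -0.     -0.0002] F [-0.41 -0.16  0.2 ]
R ribs(deg,width) [(np.float64(-7.9), np.float64(1.4)), (np.float64(25.4), np.float64(5.1))]
```

```bash
python3 -m creep '[[0.6,0,0,0,0],[0.6,0,0,0,0],[0.5,0,0,0,0],[0,0,0,0,0],[0,0,0.4,0,0],[0,0,0.4,0,0],[0,0,0,0,0]]'; python3 st.py;python3 -m creep '[[0,0,0.3,0,0],[0,0,0.3,0,0],[0,0,0,0,0]]'; python3 st.py;python3 -m creep '[[0,0,0.3,0,0],[0,0,0.3,0,0],[0,0,0,0,0]]'; python3 st.py; python3 look.py w7|tail -3
```

```text
t: 5.0
eef_pos: [543.0, -38.3, 111.3]
orientation: [3.142, 0.002, -0.059]
contact_force: [-0.3, 0.6, -0.7]
finger_gap: 0.001
t 5.0 local 7.2 -55.68 z 111.31 rpy-yawerr [-0.      0.0025 -0.0002] F [-0.31  0.6  -0.69]
t: 5.25
eef_pos: [543.5, -38.3, 105.8]
orientation: [3.142, 0.001, -0.059]
contact_force: [-0.5, -0.3, -1.2]
finger_gap: 0.003
t 5.25 local 7.63 -55.67 z 105.82 rpy-yawerr [-0.      0.0013 -0.0003] F [-0.46 -0.34 -1.18]
t: 5.5
eef_pos: [543.6, -38.3, 99.9]
orientation: [3.142, 0.001, -0.059]
contact_force: [-0.2, -0.2, 1.2]
finger_gap: 0.0
t 5.5 local 7.77 -55.63 z 99.87 rpy-yawerr [-0.      0.0011 -0.0002] F [-0.17 -0.22  1.16]
L ribs(deg,width) [(np.float64(-45.4), np.float64(5.8)), (np.float64(-10.3), np.float64(5.6)), (np.float64(25.3), np.float64(5.0))]
M ribs(deg,width) [(np.float64(-48.3), np.float64(2.0)), (np.float64(-13.7), np.float64(2.8)), (np.float64(20.3), np.float64(4.9))]
R ribs(deg,width) [(np.float64(-43.7), np.float64(2.0)), (np.float64(25.2), np.float64(5.0))]
```

View pics/w7.png

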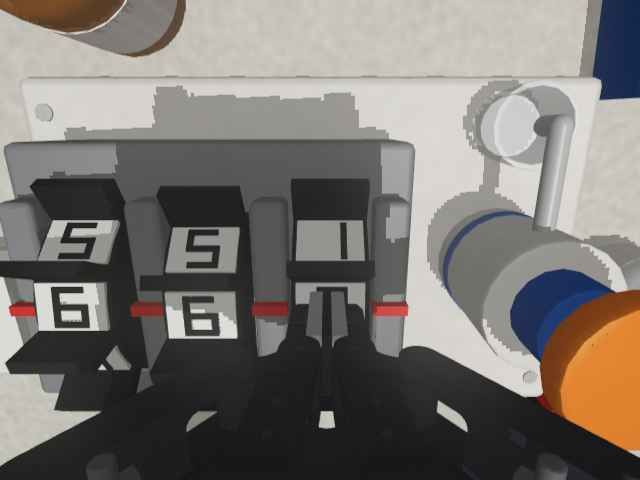

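```bash
python3 -m creep '[[0,0,0.2,0,0],[0,0,0.2,0,0],[0,0,0.1,0,0],[0,0,0,0,0]]'; python3 st.py;python3 -m creep '[[-0.2,0,0,0,0],[-0.2,0,0,0,0],[-0.2,0,0,0,0],[0,0,0,0,0],[0,0,0,0,0]]'; python3 st.py; python3 look.py w8|tail -4
```

```text
t: 5.88
eef_pos: [543.8, -38.4, 95.2]
orientation: [3.142, 0.0, -0.059]
contact_force: [-0.1, 0.2, -0.2]
finger_gap: -0.003
t 5.88 local 8.01 -55.68 z 95.24 rpy-yawerr [-0.0001  0.0005 -0.0002] F [-0.13  0.17 -0.2 ]
t: 6.3
eef_pos: [538.4, -38.0, 95.7]
orientation: [3.141, -0.001, -0.059]
contact_force: [2.6, 0.5, -0.8]
finger_gap: 0.004
t 6.3 local 2.56 -55.68 z 95.73 rpy-yawerr [-0.0001 -0.0011 -0.0002] F [ 2.56  0.53 -0.76]
red dx 0.68 dz -0.57
L ribs(deg,width) [(np.float64(-45.0), np.float64(5.2)), (np.float64(-10.2), np.float64(5.5)), (np.float64(25.4), np.float64(5.1))]
M ribs(deg,width) [(np.float64(-48.3), np.float64(1.8)), (np.float64(-14.6), np.float64(5.1)), (np.float64(20.6), np.float64(5.1))]
R ribs(deg,width) [(np.float64(-47.1), np.float64(4.6)), (np.float64(22.9), np.float64(4.8))]
```

```bash
python3 -m creep '[[-0.2,0,0,0,0],[-0.2,0,0,0,0],[-0.07,0,0,0,0],[0,0,0,0,0],[0,0,0,0,0]]'; python3 st.py; python3 look.py w9|tail -1; python3 -m creep '[[0.2,0,0,0,0],[0,0,-1,0,0],[0,0,-1.5,0,0],[-1.5,0,-0.5,0,0],[-2,0,-0.5,0,0],[-2,0,0,0,0],[0,0,0,0,0]]'; python3 look.py w10; python3 st.py
```

```text
t: 6.77
eef_pos: [533.1, -37.7, 95.5]
orientation: [3.141, 0.0, -0.059]
contact_force: [0.7, 0.1, -0.5]
finger_gap: 0.002
t 6.77 local -2.72 -55.67 z 95.54 rpy-yawerr [-0.0001  0.0003 -0.0002] F [ 0.69  0.07 -0.47]
R ribs(deg,width) [(np.float64(17.5), np.float64(4.7))]
t: 7.4
eef_pos: [476.3, -34.2, 131.1]
orientation: [-3.142, 0.004, -0.059]
contact_force: [-0.3, 0.4, -0.1]
finger_gap: -0.002
cap (529.7590942382812, -140.57896423339844) 28.547435760498047 157.60486820953554 red z 104.84392373537742 yaw -0.05835120863109883 capx_d -0.03799156991738073 O [539.12791735  19.14650837] red y_d -93.11069786037969 91.30227682148904
red dx -0.3 dz -0.16
L ribs(deg,width) [(np.float64(-45.2), np.float64(5.8)), (np.float64(-9.6), np.float64(5.2)), (np.float64(26.1), np.float64(5.3))]
M ribs(deg,width) [(np.float64(-48.4), np.float64(2.8)), (np.float64(-14.3), np.float64(5.1)), (np.float64(21.1), np.float64(5.0))]
R ribs(deg,width) [(np.float64(-17.4), np.float64(5.2)), (np.float64(18.1), np.float64(5.0))]
t 7.45 local -57.11 -55.6 z 131.24 rpy-yawerr [-0.      0.0007 -0.0002] F [-0.41  0.44  0.38]
```

View pics/w10.png

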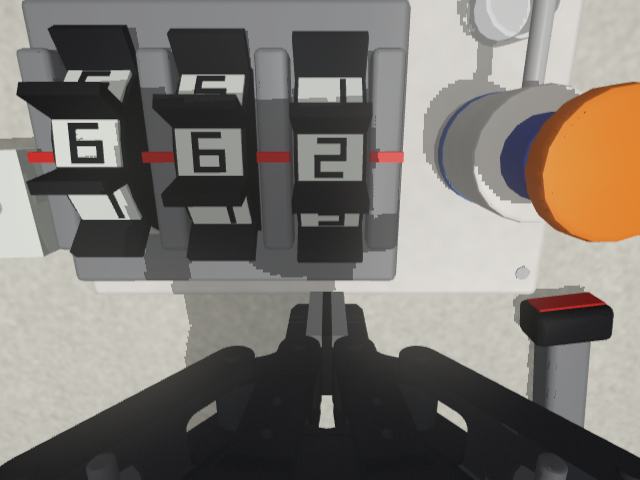

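The right wheel now shows 2, centred at row 158 with the red marks at row 157. Next is the middle wheel, +32.8°.

```bash
python3 -m creep '[[0.6,-1.4,0,0,0],[0.6,-1.4,0,0,0],[0.6,-1.4,0,0,0],[0.5,-1.35,0,0,0],[0,0,1.2,0,0],[0,0,1.2,0,0],[0,0,0.8,0,0],[0,0,0.4,0,0],[0,0,0,0,0]]'; python3 st.py
```

```text
t: 8.2
eef_pos: [506.5, 19.4, 93.7]
orientation: [3.141, 0.002, -0.059]
contact_force: [-0.5, 0.6, -0.4]
finger_gap: -0.002
t 8.2 local -32.64 -0.27 z 93.67 rpy-yawerr [-0.0002  0.0018 -0.0004] F [-0.5   0.59 -0.36]
```

```bash
python3 -m creep '[[0.4,0,0,0,0],[0.4,0,0,0,0],[0.4,0,0,0,0],[0.4,0,0,0,0],[0.4,0,0,0,0],[0.4,0,0,0,0],[0.4,0,0,0,0],[0.3,0,0,0,0],[0.2,0,0,0,0],[0,0,0,0,0],[0,0,0,0,0]]'; python3 st.py; python3 look.py w11|tail -4
```

```text
t: 9.12
eef_pos: [539.9, 17.5, 94.3]
orientation: [3.141, -0.0, -0.059]
contact_force: [-0.3, -0.2, -0.1]
finger_gap: 0.003
t 9.12 local 0.79 -0.17 z 94.3 rpy-yawerr [-0.0001 -0.0003 -0.0002] F [-0.33 -0.23 -0.08]
red dx 0.67 dz -0.54
L ribs(deg,width) [(np.float64(-45.7), np.float64(6.3)), (np.float64(-10.1), np.float64(5.3)), (np.float64(25.3), np.float64(5.1))]
M ribs(deg,width) [(np.float64(13.7), np.float64(8.5)), (np.float64(49.1), np.float64(1.7))]
R ribs(deg,width) [(np.float64(-17.6), np.float64(5.0)), (np.float64(17.4), np.float64(4.9))]
```

```bash
python3 -m creep '[[0.1,0,0,0,0],[0.07,0,0,0,0],[0,0,0,0,0],[0,0,0,0,0],[-0.2,0,0,0,0],[-0.1,0,-1,0,0],[0,0,-1.5,0,0],[-1.5,0,-0.6,0,0],[-2,0,-0.5,0,0],[-2,0,0,0,0],[0,0,0,0,0]]'; python3 look.py w12|tail -4; python3 st.py
```

```text
t: 10.08
eef_pos: [480.9, 21.0, 131.8]
orientation: [-3.142, -0.0, -0.059]
contact_force: [-1.0, -0.3, 0.1]
finger_gap: 0.003
red dx -0.16 dz -0.23
L ribs(deg,width) [(np.float64(-45.2), np.float64(5.7)), (np.float64(-9.6), np.float64(4.9)), (np.float64(25.9), np.float64(5.2))]
M ribs(deg,width) [(np.float64(-18.5), np.float64(5.4)), (np.float64(17.1), np.float64(5.1)), (np.float64(49.6), np.float64(0.8))]
R ribs(deg,width) [(np.float64(-17.7), np.float64(5.3)), (np.float64(18.0), np.float64(5.2))]
t 10.13 local -56.03 -0.1 z 131.9 rpy-yawerr [-6.2831e+00 -2.9000e-03 -0.0000e+00] F [ 1.14 -0.07  0.09]
```

View pics/w12.png

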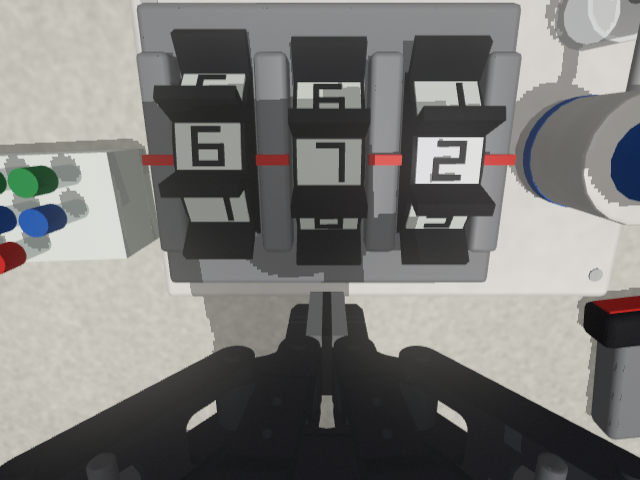

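Middle wheel: the 7 is at row 161 with the marks at 159, about −0.7°. Next is the left wheel, backwards in two strokes.

```bash
python3 -m creep '[[2.5,-1.4,0,0,0],[2.5,-1.4,0,0,0],[2.6,-1.4,0,0,0],[2.6,-1.4,0,0,0],[0,0,1.2,0,0],[0,0,1.2,0,0],[0,0,0.8,0,0],[0,0,0.5,0,0],[0,0,0,0,0]]'; python3 st.py
```

```text
t: 10.88
eef_pos: [588.5, 70.5, 92.6]
orientation: [3.141, 0.001, -0.059]
contact_force: [-0.1, 0.5, -0.8]
finger_gap: -0.002
t 10.88 local 46.17 55.67 z 92.57 rpy-yawerr [-0.0003  0.0011 -0.0004] F [-0.06  0.47 -0.81]
```

```bash
python3 -m creep '[[-0.45,0,0,0,0],[-0.45,0,0,0,0],[-0.45,0,0,0,0],[-0.45,0,0,0,0],[-0.45,0,0,0,0],[-0.45,0,0,0,0],[-0.45,0,0,0,0],[-0.45,0,0,0,0],[-0.45,0,0,0,0],[-0.45,0,0,0,0],[-0.45,0,0,0,0],[-0.45,0,0,0,0],[-0.3,0,0,0,0],[0,0,0,0,0],[0.2,0,0,0,0],[0,0,-1.2,0,0],[0,0,-1.8,0,0],[0,0,-0.7,0,0],[0,0,0,0,0]]'; python3 st.py;python3 look.py w13|tail -4
```

```text
t: 12.47
eef_pos: [534.6, 74.1, 132.0]
orientation: [-3.141, -0.003, -0.059]
contact_force: [-0.1, -0.0, -0.7]
finger_gap: 0.0
t 12.47 local -7.89 56.03 z 132.01 rpy-yawerr [-6.2827e+00 -2.6000e-03 -3.0000e-04] F [-0.06 -0.02 -0.67]
red dx 0.4 dz -0.44
L ribs(deg,width) [(np.float64(7.9), np.float64(4.8)), (np.float64(43.6), np.float64(5.5))]
M ribs(deg,width) [(np.float64(-18.8), np.float64(5.5)), (np.float64(16.8), np.float64(4.7)), (np.float64(49.6), np.float64(0.7))]
R ribs(deg,width) [(np.float64(-17.8), np.float64(5.3)), (np.float64(17.6), np.float64(4.7))]
```

View pics/w13.png

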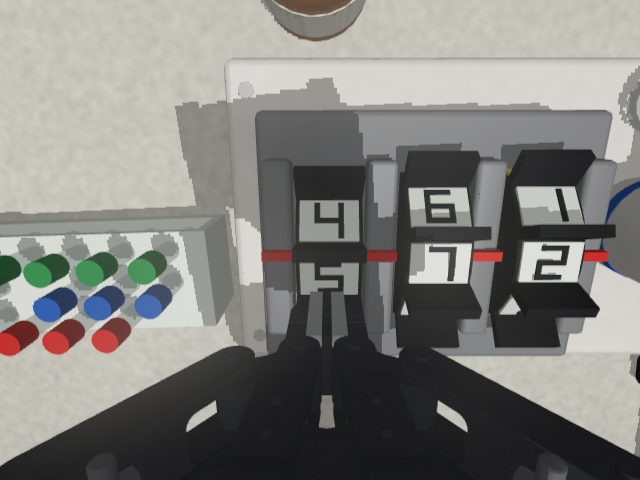

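The left wheel is now between 4 (above the marks) and 5 (below). One more stroke of −26° is needed.

```bash
python3 -m creep '[[1.2,0,0,0,0],[1.2,0,0,0,0],[1.1,0,0,0,0],[0,0,1.2,0,0],[0,0,1.2,0,0],[0,0,0.8,0,0],[0,0,0.5,0,0],[0,0,0,0,0]]'; python3 st.py; python3 -m creep '[[-0.45,0,0,0,0],[-0.45,0,0,0,0],[-0.45,0,0,0,0],[-0.45,0,0,0,0],[-0.4,0,0,0,0],[-0.3,0,0,0,0],[-0.2,0,0,0,0],[-0.2,0,0,0,0],[0,0,0,0,0],[0,0,0,0,0]]'; python3 st.py; python3 look.py w14|tail -4
```

```text
t: 13.18
eef_pos: [567.3, 71.8, 91.7]
orientation: [3.141, 0.004, -0.059]
contact_force: [-0.6, -0.5, 0.3]
finger_gap: -0.002
t 13.18 local 24.89 55.62 z 91.68 rpy-yawerr [-0.0007  0.0038 -0.0002] F [-0.65 -0.48  0.3 ]
t: 14.02
eef_pos: [539.3, 73.7, 93.6]
orientation: [3.142, 0.001, -0.059]
contact_force: [0.7, -0.4, 0.6]
finger_gap: -0.002
t 14.02 local -3.17 55.9 z 93.57 rpy-yawerr [-0.      0.0008 -0.0003] F [ 0.66 -0.39  0.64]
red dx 0.53 dz -0.61
L ribs(deg,width) [(np.float64(16.4), np.float64(4.9)), (np.float64(49.5), np.float64(0.9))]
M ribs(deg,width) [(np.float64(-18.5), np.float64(5.1)), (np.float64(16.7), np.float64(4.9)), (np.float64(49.6), np.float64(0.8))]
R ribs(deg,width) [(np.float64(-18.1), np.float64(5.7)), (np.float64(17.6), np.float64(4.9))]
```

```bash
python3 -m creep '[[0.2,0,0,0,0],[0.2,0,0,0,0],[0.2,0,0,0,0],[0,0,0,0,0],[0,0,0,0,0]]'; python3 st.py; python3 look.py w15|tail -3
```

```text
t: 14.48
eef_pos: [544.8, 73.2, 93.0]
orientation: [3.141, 0.002, -0.059]
contact_force: [-2.6, 0.4, 0.3]
finger_gap: -0.002
t 14.48 local 2.41 55.74 z 93.03 rpy-yawerr [-0.0003  0.0022 -0.0003] F [-2.59  0.37  0.34]
L ribs(deg,width) [(np.float64(15.5), np.float64(9.2))]
M ribs(deg,width) [(np.float64(-17.5), np.float64(3.2)), (np.float64(16.7), np.float64(4.9)), (np.float64(49.6), np.float64(0.8))]
R ribs(deg,width) [(np.float64(-18.1), np.float64(5.7)), (np.float64(17.5), np.float64(4.9))]
```

```bash
python3 -m creep '[[0.07,0,0,0,0],[0,0,0,0,0],[0,0,0,0,0],[-0.3,0,0,0,0],[0,0,-1,0,0],[0,0,-1.8,0,0],[-1.5,0,-1.0,0,0],[-2,0.5,0,0,0],[-2,1,0,0,0],[0,1,0,0,0],[0,1,0,0,0],[0,0,0,0,0],[0,0,0,0,0]]'; python3 st.py; python3 look.py w16|tail -4
```

```text
t: 15.62
eef_pos: [487.8, 41.3, 132.1]
orientation: [-3.141, -0.002, -0.061]
contact_force: [0.1, 0.0, 0.1]
finger_gap: 0.0
t 15.62 local -52.6 20.5 z 132.14 rpy-yawerr [-6.2829e+00 -2.4000e-03 -1.6000e-03] F [0.08 0.02 0.11]
red dx -0.17 dz -0.19
L ribs(deg,width) [(np.float64(-49.4), np.float64(1.2)), (np.float64(-16.5), np.float64(5.3)), (np.float64(19.1), np.float64(5.2))]
M ribs(deg,width) [(np.float64(-18.5), np.float64(5.5)), (np.float64(17.1), np.float64(5.1)), (np.float64(49.7), np.float64(0.6))]
R ribs(deg,width) [(np.float64(-17.6), np.float64(5.4)), (np.float64(18.0), np.float64(5.1))]
```

View pics/w16.png

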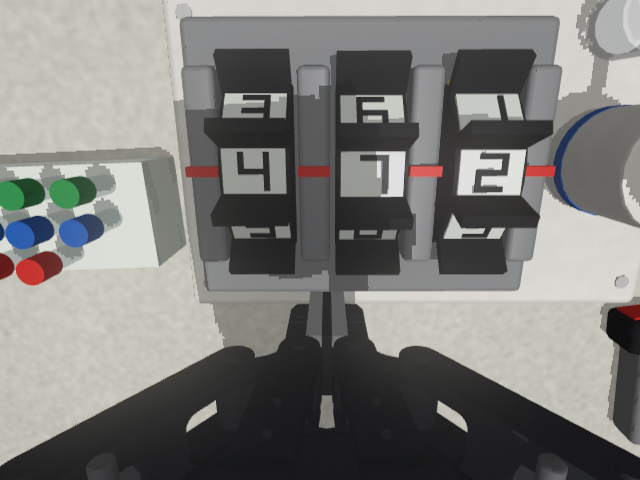

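All three read 4 7 2: left +1.3°, middle −0.7°, right +0.2°. I trim the left wheel once.

```bash
python3 -m creep '[[1.3,-0.9,0,0,0],[1.3,-0.9,0,0,0],[1.4,-0.9,0,0,0],[1.36,-0.85,0,0,0],[0,0,0,0,0],[0,0,1.2,0,0],[0,0,1.0,0,0],[0,0,0.8,0,0],[0,0,0.7,0,0],[0,0,0,0,0],[0,0,0,0,0]]'; python3 st.py; python3 -m creep '[[-0.1,0,0,0,0],[-0.1,0,0,0,0],[-0.1,0,0,0,0],[0,0,0,0,0],[0,0,0,0,0]]'; python3 st.py; python3 look.py w17|tail -3
```

```text
t: 16.58
eef_pos: [541.6, 73.8, 94.1]
orientation: [3.141, 0.001, -0.059]
contact_force: [-0.3, -0.0, 0.2]
finger_gap: 0.002
t 16.58 local -0.83 56.16 z 94.15 rpy-yawerr [-0.0003  0.001  -0.0004] F [-0.28 -0.01  0.2 ]
t: 17.0
eef_pos: [539.7, 74.1, 95.0]
orientation: [-3.141, -0.002, -0.059]
contact_force: [2.4, -0.4, -0.4]
finger_gap: -0.004
t 17.0 local -2.73 56.36 z 95.03 rpy-yawerr [-6.2831e+00 -2.0000e-03 -2.0000e-04] F [ 2.39 -0.38 -0.4 ]
L ribs(deg,width) [(np.float64(17.5), np.float64(5.0))]
M ribs(deg,width) [(np.float64(-18.6), np.float64(5.5)), (np.float64(16.7), np.float64(4.7)), (np.float64(49.7), np.float64(0.6))]
R ribs(deg,width) [(np.float64(-17.8), np.float64(5.3)), (np.float64(17.4), np.float64(5.0))]
```

```bash
python3 -m creep '[[0.25,0,0,0,0],[0,0,-1,0,0],[0,0,-2,0,0],[0,0,-2.5,0,0],[0,0,-2,0,0],[0,0,0,0,0],[0,3,0,0,0],[0,3,0,0,0],[0,3,0,0,0],[0,3,0,0,0],[0,3,0,0,0],[0,3,0,0,0],[0,2.4,0,0,0],[0,1.2,0,0,0],[0,0,0,0,0],[0,0,0,0,0]]'; python3 st.py; python3 look.py w18|tail -4
```

```text
t: 18.38
eef_pos: [528.3, -141.2, 169.2]
orientation: [-3.141, 0.001, -0.06]
contact_force: [-0.3, 0.1, 0.1]
finger_gap: 0.002
t 18.38 local -1.42 -159.22 z 169.21 rpy-yawerr [-6.2821e+00  1.0000e-03 -1.3000e-03] F [-0.29  0.15  0.11]
red dx 0.4 dz -0.41
L ribs(deg,width) []
M ribs(deg,width) [(np.float64(-18.5), np.float64(5.3)), (np.float64(17.0), np.float64(4.8)), (np.float64(49.6), np.float64(0.8))]
R ribs(deg,width) [(np.float64(-17.8), np.float64(5.3)), (np.float64(17.9), np.float64(4.8))]meas.py:33: RuntimeWarning: Mean of empty slice.
  t=a[(r>64.3)&(r<67.5)&(a>-50)&(a<50)];ph=np.exp(1j*np.radians(t*10)).mean()
  ret = ret.dtype.type(ret / rcount)
```

View pics/w18.png

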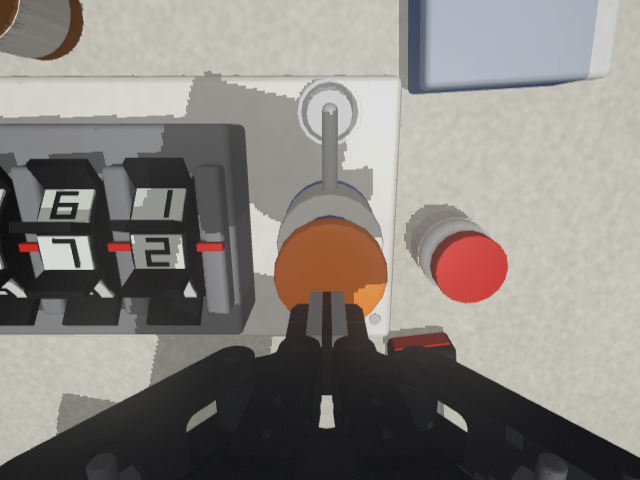

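Run:
```python
from h import *
from rig import bot
im,d=bot.get_image("scene")
cv2.imwrite("pics/s19.png",cv2.resize(im[180:310,210:380,::-1],None,fx=4.5,fy=4.5,interpolation=cv2.INTER_CUBIC))
```

```text
(no output)
```

View pics/s19.png

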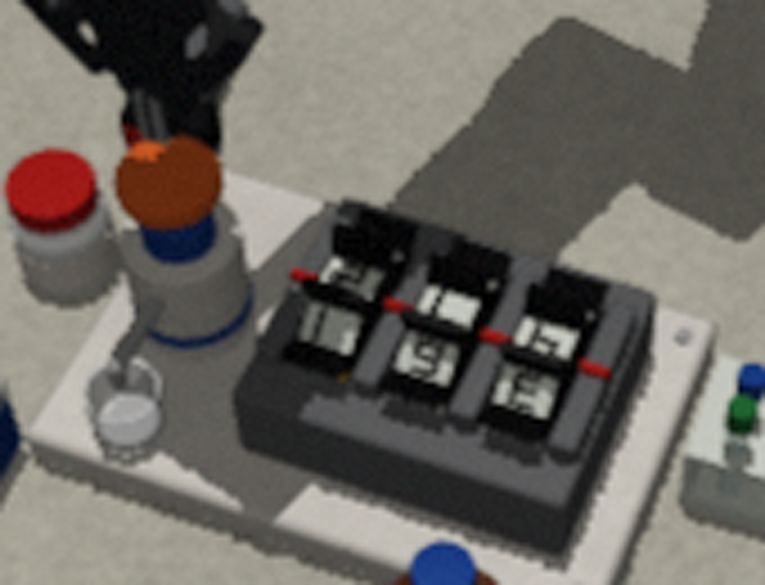

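The wheel row looks uniform on the marks, with left 4 at (545,335) in the crop. The fingers are above the cap. Now I press.

```bash
python3 -m creep '[[0.1,0,1.5,0,0],[0,0,1.2,0,0],[0,0,0.3,0,0],[0,0,0.3,0,0],[0,0,0.3,0,0],[0,0,0,0,0]]'; python3 st.py; python3 -m creep '[[0,0,0.3,0,0],[0,0,0.3,0,0],[0,0,0.3,0,0],[0,0,0.2,0,0],[0,0,0,0,0]]'; python3 st.py
```

```text
t: 18.98
eef_pos: [529.9, -140.9, 133.7]
orientation: [-3.141, -0.0, -0.059]
contact_force: [0.0, 1.7, 2.1]
finger_gap: 0.005
t 18.98 local 0.12 -158.84 z 133.72 rpy-yawerr [-6.2826e+00 -3.0000e-04  4.0000e-04] F [0.04 1.73 2.07]
t: 19.4
eef_pos: [530.3, -141.5, 122.6]
orientation: [-3.141, -0.001, -0.06]
contact_force: [0.8, 3.1, 4.6]
finger_gap: 0.001
t 19.4 local 0.53 -159.44 z 122.56 rpy-yawerr [-6.2828e+00 -1.3000e-03 -6.0000e-04] F [0.77 3.14 4.6 ]
```

```bash
python3 -m creep '[[0,0,0.2,0,0],[0,0,0.2,0,0],[0,0,0.2,0,0],[0,0,0.2,0,0],[0,0,0,0,0]]'; python3 st.py; python3 -m creep '[[0,0,0.2,0,0],[0,0,0.1,0,0],[0,0,0.1,0,0],[0,0,0,0,0]]'; python3 st.py
```

```text
t: 19.82
eef_pos: [530.4, -141.6, 115.7]
orientation: [-3.141, -0.002, -0.059]
contact_force: [-1.1, 4.4, 12.6]
finger_gap: -0.001
t 19.82 local 0.66 -159.49 z 115.72 rpy-yawerr [-6.283e+00 -2.000e-03 -5.000e-04] F [-1.13  4.42 12.6 ]
t: 20.15
eef_pos: [530.5, -141.6, 113.1]
orientation: [3.142, -0.003, -0.06]
contact_force: [-2.9, 4.9, 16.5]
finger_gap: -0.002
t 20.15 local 0.77 -159.53 z 113.07 rpy-yawerr [-0.     -0.0029 -0.0005] F [-2.85  4.95 16.45]
```

```bash
python3 -m creep '[[0,0,0.1,0,0],[0,0,0.1,0,0],[0,0,0,0,0]]'; python3 st.py; python3 -m creep '[[0,0,0.1,0,0],[0,0,0.1,0,0],[0,0,0,0,0]]'; python3 st.py
```

```text
t: 20.4
eef_pos: [530.7, -141.6, 112.9]
orientation: [3.141, -0.004, -0.059]
contact_force: [-5.9, 4.8, 27.4]
finger_gap: 0.001
t 20.4 local 0.98 -159.54 z 112.89 rpy-yawerr [-0.0003 -0.0042 -0.0005] F [-5.95  4.79 27.41]
t: 20.65
eef_pos: [530.9, -141.7, 112.7]
orientation: [3.141, -0.006, -0.059]
contact_force: [-8.8, 6.6, 36.8]
finger_gap: 0.003
t 20.65 local 1.2 -159.58 z 112.72 rpy-yawerr [-0.0006 -0.0055 -0.0005] F [-8.81  6.63 36.82]
```

The height no longer changes while the force climbs steeply, so this is the second stop. I ease slightly, hold, check the cap height, then release.

```bash
python3 -m creep '[[0,0,-0.15,0,0],[0,0,0,0,0],[0,0,0,0,0],[0,0,0,0,0],[0,0,0,0,0],[0,0,0,0,0],[0,0,0,0,0],[0,0,0,0,0],[0,0,0,0,0],[0,0,0,0,0]]'; python3 st.py; python3 look.py w20 2>/dev/null|head -1; python3 -m creep '[[0,0,-0.3,0,0],[0,0,-0.4,0,0],[0,0,-0.4,0,0],[0,0,-0.4,0,0],[0,0,-0.4,0,0],[0,0,-0.4,0,0],[0,0,-0.5,0,0],[0,0,-1,0,0],[0,0,-2,0,0],[0,0,-2,0,0],[0,0,-2,0,0],[-2,-1.5,-2,0,0],[-3,-3,-2,0,0],[-3,-3,0,0,0],[-3,-3,0,0,0],[0,-3,0,0,0],[0,0,0,0,0],[0,0,0,0,0]]'; python3 st.py; python3 look.py w21
```

```text
t: 21.48
eef_pos: [530.8, -141.6, 112.9]
orientation: [3.141, -0.005, -0.059]
contact_force: [-6.4, 5.1, 29.9]
finger_gap: -0.002
t 21.48 local 1.06 -159.54 z 112.86 rpy-yawerr [-0.0004 -0.0048 -0.0004] F [-6.36  5.08 29.86]
expected non-empty vector for x
t: 23.03
eef_pos: [431.6, -4.7, 244.1]
orientation: [3.14, -0.0, -0.056]
contact_force: [-0.2, -0.8, 0.9]
finger_gap: 0.0
t 23.03 local -106.04 -28.67 z 244.06 rpy-yawerr [-0.0013 -0.0001  0.0028] F [-0.18 -0.79  0.86]
cap (529.2105712890625, -141.96470642089844) 28.530906677246094 157.80468634325973 red z 104.91954715092234 yaw -0.06063580866128542 capx_d 0.056739543650110136 O [538.84972144  17.74468593] red y_d -91.6463471831294 91.44827539968213
red dx -0.39 dz -0.08
L ribs(deg,width) [(np.float64(-17.6), np.float64(4.9)), (np.float64(17.8), np.float64(5.3))]
M ribs(deg,width) [(np.float64(-18.2), np.float64(4.9)), (np.float64(17.4), np.float64(5.3))]
R ribs(deg,width) [(np.float64(-17.4), np.float64(5.0)), (np.float64(18.1), np.float64(5.2))]
```

View pics/w21.png

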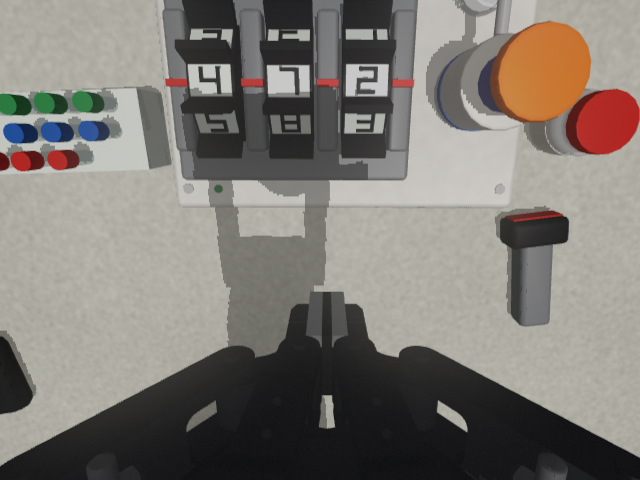

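Run:
```python
from meas import *
c,im,d=wc("pics/w20.npz");H,S,V=cv2.split(cv2.cvtColor(im,cv2.COLOR_RGB2HSV))
m=(d>0)&(H>5)&(H<16)&(S>170)&(np.hypot(c[...,0]-530,c[...,1]+141)<25);print("held cap z",np.median(c[m][:,2]),m.sum())
from rig import bot
print(bot.hand_in())
```

```text
held cap z 134.49776828946375 4899
the job is handed in; nothing more can be done
None
```

I set the wheels to 4 7 2, then pressed the plunger through the soft stop to the stiff second stop. I held it there for about 0.9 s, let it come back up, moved the arm clear and handed the job in at about 23 s.

**Wheels:** The last wrist picture reads 4, 7, 2 between the red marks. The rib fit puts left at +0.1°, middle at −0.4° and right at +0.35° from square.

**Plunger:** The cap measured 134.5 mm high while held (135 expected at the second stop) and 157.8 mm after release (158 expected). The force peaked at 37 N on the fingertips and was 30 N while held.

**Other objects:** I felt no contact with anything but the wheels and the cap. I did not re-measure the loose objects one by one; those in view look unmoved.

**Disagreement:** The shut fingertips ended about 25 mm above the stated TCP, so my first pass over the right wheel missed its ribs and moved nothing. I found the real tip height from the depth image and a careful descent, and used it from then on.

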